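Put the last pigment jar into the one free cell of a light-tight flap crate

TASK

Put the small amber jar away in the light-tight crate: five of its six cells already hold a jar and you cannot see which one is free, so feel through the sprung flaps for it. Press the jar down through the flaps of the free cell until it stands upright on the cell floor, wholly below the flaps, and do not disturb the other things on the table.

Things in the scene. Friction and masses are not known exactly. Their poses are not given: they have to be found in the camera images.
- crate: Plywood crate fixed to the table, 138 mm (its x) by 186 mm (its y), rim 118 mm above the table; origin at the centre of its underside, on the table, z up. Six cells in 2 rows of 3, centred at x = -33 or +33 mm and y = -60, 0 or +60 mm in the crate's frame; each is 60 mm (x) by 54 mm (y) inside, walls 6 mm.
- crate_flaps (a point): Middle of the crate at flap height, 114 mm above the table. Each cell mouth is shut by two thin aluminium leaves, 29 mm long, hinged on the cell's two sides that face along crate x, meeting at the cell's middle. Pressed, they swing down into the cell (tips down to 85 mm above the table) and spring back: fingers or the jar open them with about 2 to 5 N.
- crate_floor (a point): Middle of the crate at cell floor height, 10 mm above the table. In five cells, which ones differs each time, a jar like the one to put away stands on the floor under the shut flaps, its flat lid 80 mm above the table, 34 mm below the flaps; the sixth cell is empty, so a fingertip meets nothing firm there at 75 mm above the table.
- jar_mid (a point): Centre (35 mm above its foot) of the small amber jar with flat black lid to put away: plain cylinder 44 mm across, 70 mm tall, about 60 g, upright on the table, z along its axis. Fingers do not fit into a cell beside it, so hold it near its top. With 32 mm or more of it below the flaps the leaves clamp it lightly until it is pressed on down; with less they may push it up again when let go.
- stock_jar: Bystander, loose on the table, leave it alone: large amber screw-lid jar, 74 mm across, 115 mm tall; origin at its underside.
- tumbler: Bystander, loose on the table, leave it alone: open glass tumbler, 72 mm across, 75 mm tall; origin at its underside.
- oil_bottle: Bystander, loose on the table, leave it alone: slim amber bottle with white cap, 54 mm across, 150 mm tall; origin at its underside.
- brush_pot: Bystander, loose on the table, leave it alone: steel pot 80 mm across, 100 mm tall, full of brushes that reach up to 235 mm; origin at its underside.
- tape_dispenser: Bystander, loose on the table, leave it alone: beige desk tape dispenser, 170 x 62 mm, 118 mm tall, long side along its x; origin at its underside.
- paint_tube: Bystander, loose on the table, leave it alone: metal paint tube lying along its x, 27 mm thick, about 110 mm long; origin at its underside.
- palette_knife: Bystander, loose on the table, leave it alone: palette knife lying along its x, about 220 mm long (110 mm each way from the origin), 16 mm high; origin at its underside.
- jar: The same small jar; origin at the centre of its foot.
There are look-alikes about, which are no part of the job. Leave any purple look-alike of the jar alone.

How it is judged:
By the outcome, as a careful person would: the job done as asked, in the order asked, and still so for the second after the job is handed in, with the robot touching nothing.
It also fails if it takes over 67 s, if anything falls off the work surface, if the arm or the gripper's body presses on something with over 40 N, if the wrist force passes 120 N, or if a joint passes its speed limit or range.

ROBOT

A 6-joint arm with a two-finger parallel gripper is mounted at the origin on the work surface. World frame = base frame: x ahead of the robot, y to its left, z up, the work surface at z = 0. Lengths are in m, angles in rad, forces in N, time in s.
With the tool pointing down it reaches from about 0.25 to 0.775 m from the base axis. Payload 4 kg.
Tool frame: the origin (TCP) lies between the finger pads; the fingertips stand 19 mm ahead of it and the grasp point (between the pads) is the TCP (robot.tip_reach is the y of the fingertips in the tool frame, in m); y points along the fingers, x is the direction in which the jaws open and shut, and the axes are right-handed (so a half turn about y gives the same grasp; the last joint's range is limited). The gripper opens to 94 mm and grips with 3 to 60 N. Pads are 16 mm wide; open, the fingers measure 119 mm over their backs; the gripper's body (75 mm by 177 mm) begins 78 mm behind the grasp point.
Start: joints at [-1.236, 0.087, 1.371, -0, 1.684, -0.103], TCP at [0.233, -0.498, 0.225] pointing down, gripper open.
Joint ranges: [-3.1, 3.1], [-0.76, 2.03], [0.27, 2.55], [-1.08, 4.22], [0.17, 2.65], [-2.57, 2.57]. Speed limits (rad/s): [2.79, 2.79, 3.14, 3.14, 3.14, 3.14].

INTERFACE

Orientations are given as [roll, pitch, yaw] about the fixed x, y, z axes, in that order (R = Rz(yaw) Ry(pitch) Rx(roll)).
In Python, from bench import robot, imaging, order gives the robot as it stands.
- The arm moves only by the tool send_rows, never from a script. Its argument "moves" is text: rows parted by semicolons, each of 5 numbers parted by spaces: the gripper's target within -1 to 1 (shut at 1, half-way at 0, fully open at -1), then the shift along the tool's x, y, z in m, then the turn about the tool's y in degrees. In form: fingers tx ty tz roll; .... A call has exactly 10 rows; each row shifts and turns the commanded pose from where the row before left it, along the tool's axes as they then stand; what a row does not reach is not made up. A row lasts 1/12 s, in which the tool goes at most 41.7 mm and 7.16 degrees, less where a joint would pass 70% of its speed; a pose out of reach is approached as far as the arm can. A call with a gripper value outside its range is refused whole. The fingers move at their own pace and stop on an object; the grip force is fixed at half the most. Time passes only in rows, so rows that do not move let the fingers close, or fill a call up. It gives the time, the measured TCP pose, the force and the opening at its end, in the units of the state.
- robot.get_obs(): the state, without advancing time (a new reading comes with each control period).
- imaging.snapshot(name): name is "scene" or "side" or "wrist"; returns a dict with "image" (384x512x3 uint8, red, green, blue), "mtx" (3x3 intrinsics, pixels), "dist" ([k1, k2, p1, p2, k3] as OpenCV has them; the pictures are not rectified), "R" (3x3) and "t" (3): a world point X has camera coordinates R X + t. Camera axes: x right, y down, z forward; pixel columns grow to the right and rows downward; lengths in m; the calibration is good to about 2 mm. A picture is of the moment at which its call begins. There is no depth.
- order.close_job(): hands the job in, once; it reports no verdict.
Trained networks look in a picture, given as the dict that the camera call returned (one of the last four; its "shot" number tells which), for a name from the list of things; names that differ only in an ending like _2 or _b are one class to them, and where a whole thing is asked for, a point or a joint stands for the part that bears it (a point fixed in the world has none). Each returns a list of dicts, best first, with "conf" (0 to 1); they miss things now and then, are a little off and sometimes report something else, mostly with a low value. They report only what shows in the picture. A call takes as long as a camera call. They do not tell look-alikes from the thing itself.
- imaging.recognise(picture, target): "centre" ([column, row] in pixels, amid what is visible of it).
- imaging.landmark_of(picture, target): "centre" ([column, row] in pixels: a listed point, or the origin of a listed thing).
The state is a dict: "time": time; "joint_positions": joint angles; "qvel": joint speeds; "joint_torque": joint torques, N m; "tool_pos": TCP position; "ee_rot": TCP orientation; "wrist_force": force on the tool from outside, world axes, zero at the start; "wrist_torque": the same for the moment, N m; "width": finger opening in m.
Only numpy, scipy, OpenCV 4.12 (cv2) and the standard library are available. Lean on these libraries where they do the work, as an engineer would, in place of code of your own. Each camera call takes 0.05 s, during which the arm holds its last target.

## Working session

There is one attempt and no reset: what is moved stays moved. The work goes in short steps, Python scripts to look and compute and a tool call to move; the robot and the scene stay as the last step left them, time stands still between calls to the robot, and variables do not carry over. Pictures are saved under pics/ and viewed, and the job is handed in when it is done.

Besides the shell and the picture viewer there is one more tool, called after "Call:" by a JSON object that holds its "fn" and its "kwargs", one argument or row to a line. send_rows: Moves the arm, as the interface text tells. Its arguments: {"type":"object","properties":{"moves":{"type":"string"}},"required":["moves"]}

```bash
mkdir -p pics; cat > h.py <<'E'
import numpy as np, cv2, pickle
from bench import robot, imaging, order
def snap(n,f):
    p=imaging.snapshot(n); cv2.imwrite('pics/'+f,cv2.cvtColor(p['image'],cv2.COLOR_RGB2BGR)); return p
def onz(p,px,z):
    u=cv2.undistortPoints(np.array([[px]],float),np.array(p['mtx']),np.array(p['dist']))[0,0]
    R=np.array(p['R']);t=np.array(p['t']);c=-R.T@t;d=R.T@np.array([u[0],u[1],1]);return c+d*(z-c[2])/d[2]
def proj(p,X):
    r,_=cv2.Rodrigues(np.array(p['R'],float));q,_=cv2.projectPoints(np.array(X,float).reshape(-1,3),r,np.array(p['t'],float),np.array(p['mtx']),np.array(p['dist']));return q[:,0]
E
python3 - <<'E'
from h import *
np.set_printoptions(precision=4,suppress=True)
o=robot.get_obs();print(o)
print(robot.tip_reach)
Z=dict(crate=0,crate_flaps=.114,jar_mid=.035,jar=0,stock_jar=0,tumbler=0,oil_bottle=0,brush_pot=0,tape_dispenser=0,paint_tube=0,palette_knife=0)
for n in('scene','side'):
    p=snap(n,n+'0.png')
    R=np.array(p['R']);print(n,-R.T@np.array(p['t']))
    for k,z in Z.items():
        for r in imaging.landmark_of(p,k)[:3]: print(n,k,round(r['conf'],2),np.array(r['centre']),onz(p,r['centre'],z))
E
```

```text
{'time': 0.0, 'joint_positions': array([-1.2361,  0.0879,  1.3722, -0.    ,  1.6836, -0.1031]), 'qvel': array([-0.001 ,  0.0006,  0.0009, -0.0001,  0.0006, -0.0003]), 'joint_torque': array([ -0.002 , -34.0191, -30.2426,   0.0716,   0.0331,  -0.0002]), 'tool_pos': array([ 0.233 , -0.4977,  0.2233]), 'ee_rot': array([-1.5706,  0.0021, -1.133 ]), 'wrist_force': array([-0.2399, -0.2545,  0.0232]), 'wrist_torque': array([0.0025, 0.0181, 0.0146]), 'width': 0.09386883517809462}
0.019
scene [ 1.3684 -0.4753  0.8726]
scene crate 0.95 [295.3 205.6] [0.5306 0.1397 0.    ]
scene crate_flaps 0.79 [294.2 180.4] [0.5278 0.1283 0.114 ]
scene jar_mid 0.62 [188.  233.7] [ 0.5177 -0.256   0.035 ]
scene jar_mid 0.53 [156.9 239.7] [ 0.4967 -0.3493  0.035 ]
scene jar_mid 0.47 [293.8 179.5] [0.4348 0.1929 0.035 ]
scene jar 0.58 [184.3 242.5] [ 0.5142 -0.2713  0.    ]
scene jar 0.55 [159.9 252.5] [ 0.5187 -0.3525  0.    ]
scene stock_jar 0.83 [202.  286.6] [ 0.7024 -0.2876  0.    ]
scene tumbler 0.67 [202.3 202.9] [ 0.3581 -0.146   0.    ]
scene oil_bottle 0.57 [118.  247.2] [ 0.4339 -0.4608  0.    ]
scene 
[... 737 characters left out ...]
ar_mid 0.47 [291.9 150. ] [ 0.4987 -0.3403  0.035 ]
side jar 0.64 [291.  156.4] [ 0.5006 -0.341   0.    ]
side jar 0.55 [280.2 172.3] [ 0.509  -0.2406  0.    ]
side stock_jar 0.68 [235.8 152.8] [ 0.7111 -0.2774  0.    ]
side tumbler 0.93 [309.9 201.6] [ 0.3579 -0.1408  0.    ]
side oil_bottle 0.91 [318.4 142.1] [ 0.4256 -0.4658  0.    ]
side brush_pot 0.78 [162.4 256. ] [0.7293 0.2705 0.    ]
side tape_dispenser 0.68 [267.1 343.2] [0.3015 0.4197 0.    ]
side paint_tube 0.75 [193.2 184. ] [ 0.7878 -0.0592  0.    ]
side paint_tube 0.44 [282.3 161. ] [ 0.5233 -0.3028  0.    ]
side paint_tube 0.2 [309.8 204.8] [ 0.3535 -0.1261  0.    ]
side palette_knife 0.93 [170.  303.8] [0.6193 0.4157 0.    ]
```

View pics/scene0.png

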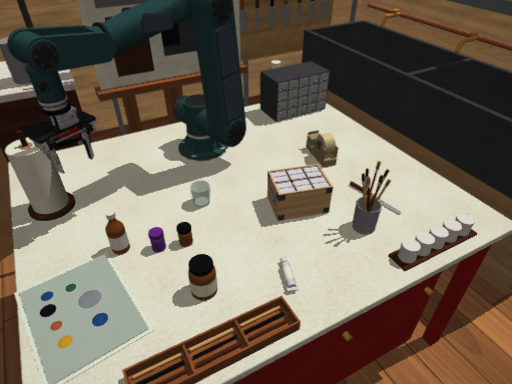

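View pics/side0.png

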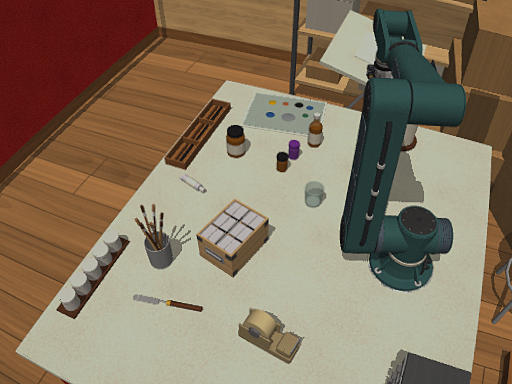

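```bash
python3 - <<'E'
import cv2
a=cv2.imread('pics/scene0.png')[195:275,110:230]; b=cv2.imread('pics/side0.png')[130:210,240:360]
cv2.imwrite('pics/crop0.png',cv2.resize(cv2.hconcat([a,b]),None,fx=3.3,fy=3.3,interpolation=cv2.INTER_CUBIC))
a=cv2.imread('pics/scene0.png')[130:260,220:400]; b=cv2.imread('pics/side0.png')[180:310,150:330]
cv2.imwrite('pics/crop1.png',cv2.resize(cv2.vconcat([a,b]),None,fx=2.3,fy=2.3,interpolation=cv2.INTER_CUBIC))
E
```

```text
(no output)
```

View pics/crop0.png

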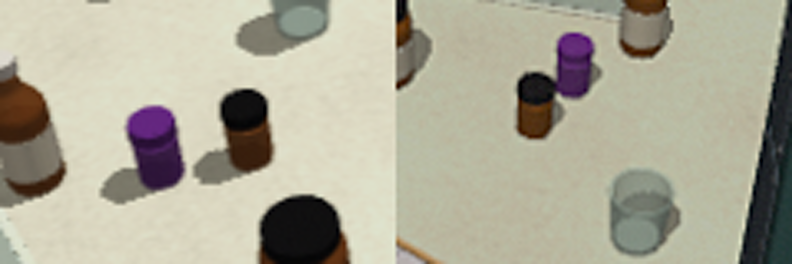

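View pics/crop1.png

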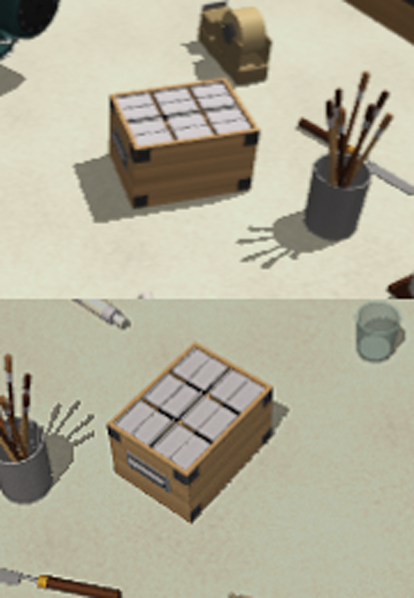

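The amber jar is at scene (185,234) and side (282,162). The purple look-alike is beside it at scene (157,240) and side (293,150). The crate's rim corners and six flap pairs are clear in both views. Next I'll fit the poses.

```bash
cat > fit.py <<'E'
from h import *
from scipy.optimize import least_squares
np.set_printoptions(precision=4,suppress=True)
p={n:imaging.snapshot(n) for n in('scene','side')}
pts={'scene':[(267,171),(318.7,164.8),(332.6,185.7),(277.8,195.7)],'side':[(268.7,218.7),(232.6,254.8),(196.5,234.8),(234.8,199.6)]}
# rough world
for n in p: print(n,[onz(p[n],q,.118)[:2] for q in pts[n]])
C=np.array([[-.069,-.093,.118],[-.069,.093,.118],[.069,.093,.118],[.069,-.093,.118]])
def W(v):
    c,s=np.cos(v[2]),np.sin(v[2]);return C@np.array([[c,-s,0],[s,c,0],[0,0,1]]).T+[v[0],v[1],0]
for ns in(['scene'],['side'],['scene','side']):
    f=lambda v:np.concatenate([(proj(p[n],W(v))-pts[n]).ravel() for n in ns])
    r=least_squares(f,[.525,.14,0]);print(ns,r.x,np.abs(r.fun).max())
# jar silhouettes
th=np.linspace(0,2*np.pi,40)
cyl=np.array([[.022*np.cos(a),.022*np.sin(a),z] for a in th for z in(0,.07)])
boxes={'scene':(172,215,200,252),'side':(272,148,290,174)}
cents={}
for n,(x0,y0,x1,y1) in boxes.items():
    im=p[n]['image'].astype(int);sub=im[y0:y1,x0:x1];r,g,b=sub[...,0],sub[...,1],sub[...,2]
    m=((r<60)&(g<60)&(b<60))|((r-b>35)&(r<170)&(r-g>25))
    m=m&~((b>g+20))
    k,lab,st,ce=cv2.connectedComponentsWithStats(m.astype(np.uint8));i=1+st[1:,4].argmax()
    print(n,st[i],ce[i]+[x0,y0]);cents[n]=ce[i]+[x0,y0]
    vis=cv2.cvtColor(p[n]['image'],cv2.COLOR_RGB2BGR);
def cen(n,v):
    h=cv2.convexHull(proj(p[n],cyl+[v[0],v[1],0]).astype(np.float32));m=cv2.moments(h);return np.array([m['m10'],m['m01']])/m['m00'],m['m00']
for ns in(['scene'],['side'],['scene','side']):
    r2=least_squares(lambda v:np.concatenate([cen(n,v)[0]-cents[n] for n in ns]),[.513,-.25]);print(ns,r2.x,r2.fun,[cen(n,r2.x)[1] for n in ns])
for n in p:
    vis=cv2.cvtColor(p[n]['image'],cv2.COLOR_RGB2BGR);vis=cv2.resize(vis,None,fx=4,fy=4,interpolation=cv2.INTER_CUBIC)
    cv2.polylines(vis,[(proj(p[n],W(r.x))*4+1.5).astype(np.int32)],1,(0,0,255))
    cv2.polylines(vis,[(cv2.convexHull(proj(p[n],cyl+[*r2.x,0]).astype(np.float32))*4+1.5).astype(np.int32)],1,(0,255,0))
    a=proj(p[n],[[r.x[0],r.x[1],.118],[*r2.x,.03]])*4
    q=[vis[max(0,int(y)-200):int(y)+200,int(x)-200:int(x)+200] for x,y in a]
    cv2.imwrite(f'pics/fit_{n}.png',cv2.hconcat(q))
E
python3 fit.py
```

```text
scene [array([0.4411, 0.0721]), array([0.4954, 0.2525]), array([0.6174, 0.2204]), array([0.5762, 0.0343])]
side [array([0.4324, 0.0814]), array([0.4802, 0.2503]), array([0.6129, 0.2251]), array([0.5639, 0.0484])]
['scene'] [ 0.5323  0.1447 -0.2679] 1.3640156281023792
['side'] [ 0.5226  0.1506 -0.2486] 2.0938550523608797
['scene', 'side'] [ 0.5254  0.1488 -0.2556] 2.1184792093863223
scene [  5   7  15  24 270] [184.6148 233.2815]
side [  5   4  12  20 185] [281.6486 161.3676]
['scene'] [ 0.5116 -0.2647] [-0.  0.] [340.02707522630226]
['side'] [ 0.5131 -0.2637] [0. 0.] [228.5320617610123]
['scene', 'side'] [ 0.5124 -0.2644] [ 0.2029  0.1282  0.2216 -0.0617] [340.20983758207876, 228.48458162881434]Traceback (most recent call last):
  File "fit.py", line 32, in <module>
    cv2.polylines(vis,[(proj(p[n],W(r.x))*4+1.5).astype(np.int32)],1,(0,0,255))
                                    ^^^
AttributeError: 'numpy.ndarray' object has no attribute 'x'
```

```bash
sed -i 's/r,g,b=sub\[...,0\],sub\[...,1\],sub\[...,2\]/rr,g,b=sub[...,0],sub[...,1],sub[...,2]/; s/m=((r<60)/m=((rr<60)/; s/((r-b>35)&(r<170)&(r-g>25))/((rr-b>35)\&(rr<170)\&(rr-g>25))/' fit.py; python3 fit.py|tail -4
```

```text
side [  5   4  12  20 186] [281.6667 161.3656]
['scene'] [ 0.5116 -0.2648] [-0. -0.] [340.0437361765653]
['side'] [ 0.513  -0.2638] [ 0. -0.] [228.53061346849427]
['scene', 'side'] [ 0.5124 -0.2646] [ 0.1278  0.1487  0.2342 -0.107 ] [340.2812981593888, 228.4447387701366]
```

View pics/fit_scene.png

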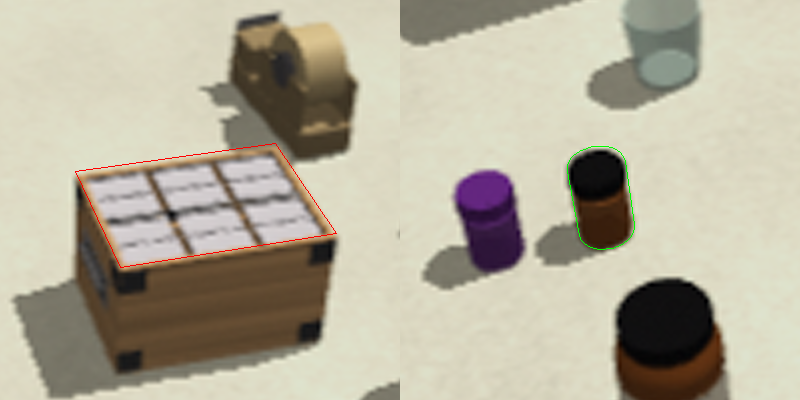

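View pics/fit_side.png

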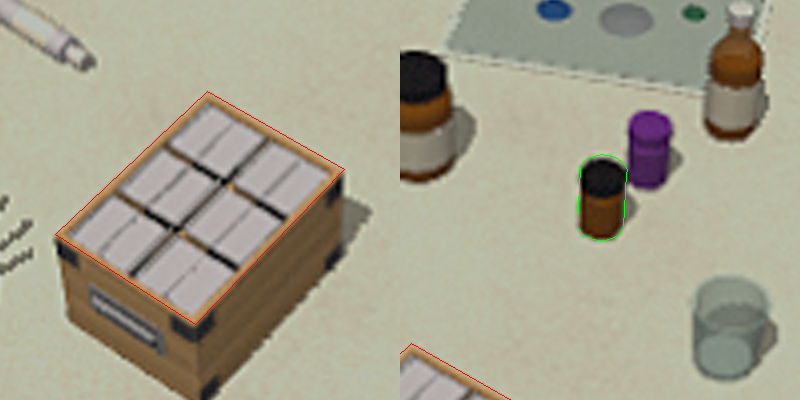

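The fits overlay well in both views: crate (0.525, 0.149), yaw −0.256, and jar (0.512, −0.264). First move: turn the tool to the crate's yaw and shut the fingers to probe.

Call:
{"fn": "send_rows", "kwargs": {
  "moves": "1 0 0 0 -6.3; 1 0 0 0 -6.3; 1 0 0 0 -6.3; 1 0 0 0 -6.3; 1 0 0 0 -6.3; 1 0 0 0 -6.3; 1 0 0 0 -6.3; 1 0 0 0 -6.2; 1 0 0 0.03 0; 1 0 0 0.03 0"
}}

```text
time: 2.23
tool_pos: [0.248, -0.4401, 0.2237]
ee_rot: [-1.57, 0.001, -0.257]
wrist_force: [-0.0, 0.5, 0.9]
width: 0.0304
```

```bash
cat >> h.py <<'E'
def to(X,yaw=None,tool=None):
    o=robot.get_obs(); 
    from scipy.spatial.transform import Rotation as Ro
    R=Ro.from_euler('xyz',o['ee_rot']).as_matrix()
    return R.T@(np.array(X)-o['tool_pos'])
CR=np.array([.5254,.1488]);CY=-.2556
def cell(i,j,z): # i -1/1, j -1/0/1
    c,s=np.cos(CY),np.sin(CY);v=np.array([.033*i,.060*j]);return np.array([*(CR+[c*v[0]-s*v[1],s*v[0]+c*v[1]]),z])
E
python3 - <<'E'
from h import *
o=robot.get_obs();print(o['tool_pos'],o['ee_rot'],o['width'],to([.47,.1,.26]),to([*CR,.30]))
E
```

```text
[ 0.2479994  -0.44009195  0.22370126] [-1.56974670e+00  7.28431976e-04 -2.57070321e-01] 0.030426136620507152 [ 0.07736155 -0.03574757  0.57882509] [ 0.11850458 -0.07571321  0.64014881]
```

Call:
{"fn": "send_rows", "kwargs": {
  "moves": "1 0.008 -0.005 0.035 0; 1 0.008 -0.005 0.04 0; 1 0.008 -0.005 0.04 0; 1 0.008 -0.005 0.04 0; 1 0.008 -0.005 0.04 0; 1 0.008 -0.005 0.04 0; 1 0.008 -0.005 0.04 0; 1 0.008 -0.005 0.04 0; 1 0.008 -0.005 0.04 0; 1 0.008 -0.005 0.04 0"
}}

```text
time: 3.07
tool_pos: [0.4258, -0.0761, 0.2751]
ee_rot: [-1.571, -0.001, -0.255]
wrist_force: [1.0, -0.9, -0.0]
width: 0.0004
```

Call:
{"fn": "send_rows", "kwargs": {
  "moves": "1 0.006 -0.005 0.04 0; 1 0.006 -0.005 0.04 0; 1 0.006 -0.005 0.04 0; 1 0.006 -0.005 0.04 0; 1 0.006 -0.003 0.04 0; 1 0.006 -0.003 0.03 0; 1 0.003 0 0.01 0; 1 0 0 0 0; 1 0 0 0 0; 1 0 0 0 0"
}}

```text
time: 3.9
tool_pos: [0.5233, 0.143, 0.3004]
ee_rot: [-1.572, 0.0, -0.257]
wrist_force: [-0.5, -0.5, -0.5]
width: 0.0003
```

```bash
python3 - <<'E'
from h import *
o=robot.get_obs();print(o['tool_pos'],o['ee_rot'],o['width'],to([*CR,.30]))
p=snap('wrist','w1.png');pickle.dump({k:np.array(v) if k in('mtx','dist','R','t','image') else v for k,v in p.items()},open('w1.pkl','wb'))
for r in imaging.landmark_of(p,'crate_flaps'): print(r,onz(p,r['centre'],.114))
C=np.array([[-.069,-.093],[-.069,.093],[.069,.093],[.069,-.093]]);c,s=np.cos(CY),np.sin(CY)
W=np.c_[C@np.array([[c,-s],[s,c]]).T+CR,[.118]*4];q=proj(p,W);print(q)
v=cv2.imread('pics/w1.png');cv2.polylines(v,[q.astype(np.int32)],1,(0,0,255));cv2.imwrite('pics/w1o.png',cv2.resize(v,None,fx=1.5,fy=1.5))
E
```

```text
[0.52329183 0.14299057 0.30043932] [-1.57174237e+00  1.81820617e-04 -2.56627892e-01] 0.00029914633107741654 [0.00056466 0.0004334  0.00615468]
{'centre': [254.0, 172.1], 'conf': 0.75} [0.52449998 0.14920658 0.114     ]
[[199.58774486 245.97762257]
 [191.38876041  89.40296905]
 [318.2846411   89.38703046]
 [310.07597016 245.98662384]]
```

View pics/w1o.png

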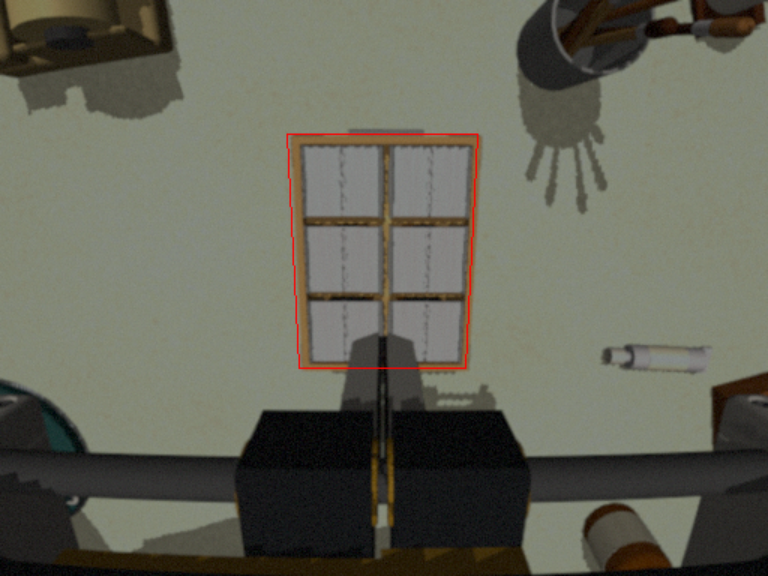

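Call:
{"fn": "send_rows", "kwargs": {
  "moves": "1 -0.008 0.02 0.016 0; 1 -0.008 0.02 0.016 0; 1 -0.008 0.02 0.016 0; 1 -0.0084 0.03 0.018 0; 1 0 0.03 0 0; 1 0 0.025 0 0; 1 0 0.005 0 0; 1 0 0 0 0; 1 0 0 0 0; 1 0 0 0 0"
}}

```text
time: 4.83
tool_pos: [0.5104, 0.2161, 0.1532]
ee_rot: [-1.568, -0.004, -0.256]
wrist_force: [0.4, -0.5, 0.9]
width: 0.0007
```

```bash
python3 - <<'E'
from h import *
print(to(cell(-1,1,.149)),robot.get_obs()['wrist_force'])
E
```

```text
[-0.00152559  0.00419701 -0.00137126] [ 0.35946808 -0.48064377  0.89164666]
```

Call:
{"fn": "send_rows", "kwargs": {
  "moves": "1 -0.001 0.012 -0.001 0; 1 0 0.012 0 0; 1 0 0.01 0 0; 1 0 0.008 0 0; 1 0 0.006 0 0; 1 0 0.003 0 0; 1 0 0.003 0 0; 1 0 0.002 0 0; 1 0 0.001 0 0; 1 0 0 0 0"
}}

```text
time: 5.67
tool_pos: [0.5078, 0.2157, 0.0933]
ee_rot: [-1.571, 0.0, -0.255]
wrist_force: [-0.2, -0.4, -0.7]
width: 0.0008
```

Call:
{"fn": "send_rows", "kwargs": {
  "moves": "1 0 0.003 0 0; 1 0 0.003 0 0; 1 0 0.003 0 0; 1 0 0.003 0 0; 1 0 0.002 0 0; 1 0 0 0 0; 1 0 0 0 0; 1 0 0 0 0; 1 0 0 0 0; 1 0 0 0 0"
}}

```text
time: 6.5
tool_pos: [0.5073, 0.2156, 0.079]
ee_rot: [-1.571, 0.001, -0.255]
wrist_force: [-1.2, -0.5, -1.3]
width: 0.0001
```

```bash
python3 - <<'E'
from h import *
o=robot.get_obs();print(o['wrist_force'],o['wrist_torque'],o['tool_pos'])
p=snap('wrist','w2.png');p=snap('scene','s2.png')
a=cv2.imread('pics/w2.png');b=cv2.imread('pics/s2.png')[110:260,200:400];cv2.imwrite('pics/c2.png',cv2.hconcat([cv2.resize(a,(400,300)),cv2.resize(b,(400,300))]))
E
```

```text
[-1.18333514 -0.45067802 -1.32638172] [0.0235704  0.00076583 0.00252223] [0.50727855 0.21560566 0.07896726]
```

View pics/c2.png

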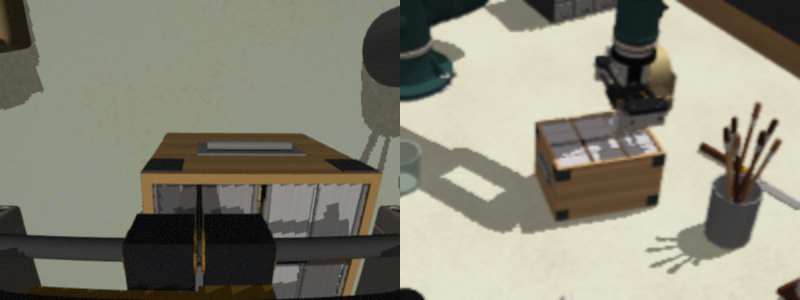

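The fingers go down to 60 mm above the table with only about 1 N, so cell (−x, +y) is the free one. Next: retract and fetch the jar.

Call:
{"fn": "send_rows", "kwargs": {
  "moves": "1 0 -0.01 0 0; 1 0 -0.02 0 0; 1 0 -0.03 0 0; 1 0 -0.03 0 0; 1 0 -0.03 0 0; 1 0 -0.03 -0.01 0; 1 0 -0.02 -0.03 0; -1 0.005 0 -0.04 0; -1 0.005 0 -0.04 0; -1 0.008 0 -0.04 0"
}}

```text
time: 7.43
tool_pos: [0.4847, 0.0551, 0.2522]
ee_rot: [-1.57, -0.005, -0.253]
wrist_force: [0.7, -0.2, -0.3]
width: 0.0169
```

Call:
{"fn": "send_rows", "kwargs": {
  "moves": "-1 0.01 0 -0.04 0; -1 0.01 0 -0.04 0; -1 0.01 0 -0.04 0; -1 0.01 0 -0.04 0; -1 0.01 0 -0.04 0; -1 0.01 0 -0.04 0; -1 0.01 0 -0.02 0; -1 0 0 0 0; -1 0 0 0 0; -1 0 0 0 0"
}}

```text
time: 8.27
tool_pos: [0.4871, -0.2125, 0.2505]
ee_rot: [-1.571, -0.001, -0.255]
wrist_force: [0.3, 0.7, 0.4]
width: 0.0836
```

```bash
python3 - <<'E'
from h import *
o=robot.get_obs();print(o['tool_pos'],o['ee_rot'],o['width'],to([.5124,-.2644,.20]))
p=snap('wrist','w3.png')
for r in imaging.landmark_of(p,'jar_mid'): print(r,onz(p,r['centre'],.035))
q=proj(p,[[.5124+.022*np.cos(a),-.2644+.022*np.sin(a),.07] for a in np.linspace(0,6.28,30)])
v=cv2.imread('pics/w3.png');cv2.polylines(v,[q.astype(np.int32)],1,(0,255,0));cv2.imwrite('pics/w3o.png',cv2.resize(v,None,fx=1.5,fy=1.5))
E
```

```text
[ 0.48708405 -0.21246923  0.25050895] [-1.57071138e+00 -1.30682227e-03 -2.54834043e-01] 0.08356096738917695 [ 0.03752329  0.05055431 -0.0438762 ]
{'centre': [287.0, 262.7], 'conf': 0.94} [ 0.4991037  -0.34799535  0.035     ]
```

View pics/w3o.png

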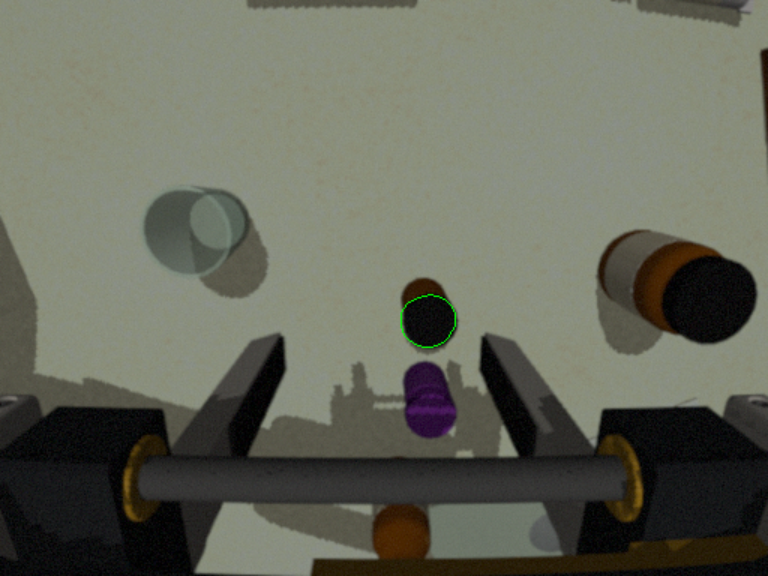

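The predicted lid circle lands exactly on the jar's black lid, at about (286,214). The purple jar behind it is clear of the jaws.

Call:
{"fn": "send_rows", "kwargs": {
  "moves": "-1 0.0185 0.01 -0.022 0; -1 0.019 0.01 -0.022 0; -1 0 0.02 0 0; -1 0 0.03 0 0; -1 0 0.03 0 0; -1 0 0.03 0 0; -1 0 0.02 0 0; -1 0 0.01 0 0; -1 0 0 0 0; -1 0 0 0 0"
}}

```text
time: 9.2
tool_pos: [0.5127, -0.2643, 0.0902]
ee_rot: [-1.571, -0.001, -0.254]
wrist_force: [-0.1, -0.1, 0.6]
width: 0.0941
```

```bash
python3 - <<'E'
from h import *
o=robot.get_obs();print(o['tool_pos'],o['ee_rot'],o['width'],to([.5124,-.2644,.065]))
E
```

```text
[ 0.51265941 -0.26433593  0.09024684] [-1.57100411e+00 -7.13282331e-04 -2.53763417e-01] 0.09414504698822107 [-0.00025303  0.02524669 -0.0001219 ]
```

Call:
{"fn": "send_rows", "kwargs": {
  "moves": "-1 0 0.01 0 0; -1 0 0.01 0 0; -1 0 0.003 0 0; -1 0 0 0 0; 1 0 0 0 0; 1 0 0 0 0; 1 0 0 0 0; 1 0 0 0 0; 1 0 0 0 0; 1 0 0 0 0"
}}

```text
time: 10.03
tool_pos: [0.5122, -0.2651, 0.0667]
ee_rot: [-1.571, -0.0, -0.255]
wrist_force: [0.6, 0.7, -0.1]
width: 0.0574
```

Call:
{"fn": "send_rows", "kwargs": {
  "moves": "1 0 0 0 0; 1 0 0 0 0; 1 0 0 0 0; 1 0 -0.005 0 0; 1 0 -0.015 0 0; 1 0 -0.03 0 0; 1 0 -0.03 0 0; 1 0 -0.03 0 0; 1 0 -0.03 0 0; 1 0 -0.03 0 0"
}}

```text
time: 10.87
tool_pos: [0.5119, -0.2648, 0.2383]
ee_rot: [-1.571, -0.0, -0.255]
wrist_force: [1.1, -0.5, -0.8]
width: 0.0436
```

```bash
python3 - <<'E'
from h import *
o=robot.get_obs();print(o['tool_pos'],o['wrist_force'],o['width'],to(cell(-1,1,.26)))
snap('wrist','w4.png')
E
```

```text
[ 0.51186529 -0.26479417  0.23825004] [ 1.1155567  -0.47183734 -0.7845947 ] 0.04355773835592742 [-0.12421482 -0.02180885  0.46364547]
```

View pics/w4.png

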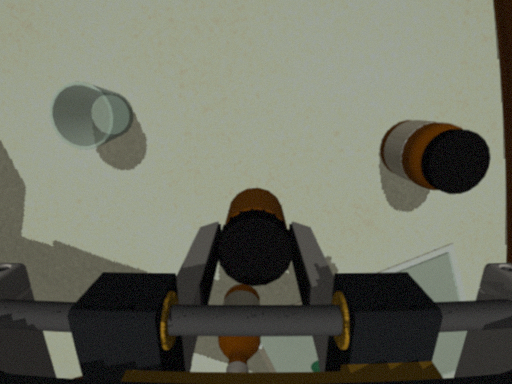

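The jar is held: opening is 43.6 mm and the lid is centred between the pads at about (255,245). Next: carry it over the free cell.

Call:
{"fn": "send_rows", "kwargs": {
  "moves": "1 -0.005 -0.005 0.015 0; 1 -0.01 -0.005 0.03 0; 1 -0.01 -0.005 0.035 0; 1 -0.01 -0.005 0.038 0; 1 -0.01 0 0.038 0; 1 -0.01 0 0.038 0; 1 -0.01 0 0.038 0; 1 -0.01 0 0.038 0; 1 -0.01 0 0.038 0; 1 -0.01 0 0.038 0"
}}

```text
time: 11.75
tool_pos: [0.5058, 0.0964, 0.2551]
ee_rot: [-1.571, 0.003, -0.255]
wrist_force: [-0.1, 1.0, -0.1]
width: 0.0436
```

Call:
{"fn": "send_rows", "kwargs": {
  "moves": "1 -0.01 0 0.038 0; 1 -0.01 0 0.035 0; 1 -0.007 0 0.025 0; 1 0 0 0.012 0; 1 0 0 0.006 0; 1 0 0 0 0; 1 0 0 0 0; 1 0 0 0 0; 1 0 0 0 0; 1 0 0 0 0"
}}

```text
time: 12.58
tool_pos: [0.5109, 0.2116, 0.2566]
ee_rot: [-1.571, -0.0, -0.257]
wrist_force: [0.3, -0.6, -0.4]
width: 0.0431
```

```bash
python3 - <<'E'
from h import *
o=robot.get_obs();print(o['tool_pos'],o['ee_rot'],o['wrist_force'],o['width'],to(cell(-1,1,.195)))
E
```

```text
[0.51091274 0.21162947 0.25663188] [-1.57089100e+00 -3.31130091e-04 -2.57171392e-01] [ 0.27211785 -0.56562973 -0.37212655] 0.043061246658341684 [-0.00312341  0.06163058  0.00287547]
```

Call:
{"fn": "send_rows", "kwargs": {
  "moves": "1 -0.003 0.01 0.003 0; 1 0 0.02 0 0; 1 0 0.02 0 0; 1 0 0.01 0 0; 1 0 0.002 0 0; 1 0 0 0 0; 1 0 0 0 0; 1 0 0 0 0; 1 0 0 0 0; 1 0 0 0 0"
}}

```text
time: 13.42
tool_pos: [0.509, 0.2167, 0.1956]
ee_rot: [-1.57, -0.002, -0.255]
wrist_force: [0.6, -0.8, 0.5]
width: 0.0435
```

```bash
python3 - <<'E'
from h import *
o=robot.get_obs();print(o['tool_pos'],o['ee_rot'],o['wrist_force'],o['width'],to(cell(-1,1,.139)))
snap('scene','s5.png');snap('side','d5.png');snap('wrist','w5.png')
a=cv2.imread('pics/w5.png');b=cv2.imread('pics/s5.png')[110:230,240:360];c=cv2.imread('pics/d5.png')[170:290,170:290];cv2.imwrite('pics/c5.png',cv2.hconcat([cv2.resize(b,(390,390)),cv2.resize(c,(390,390))]))
E
```

```text
[0.5090055  0.21665057 0.19555419] [-1.56981162 -0.00172327 -0.25510761] [ 0.62600962 -0.77781854  0.45494856] 0.04345290697516696 [-8.19383473e-05  5.65526292e-02 -1.55696540e-03]
```

View pics/c5.png

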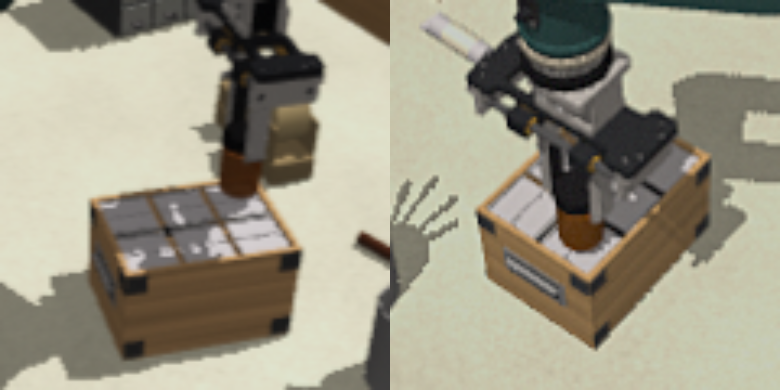

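View pics/w5.png

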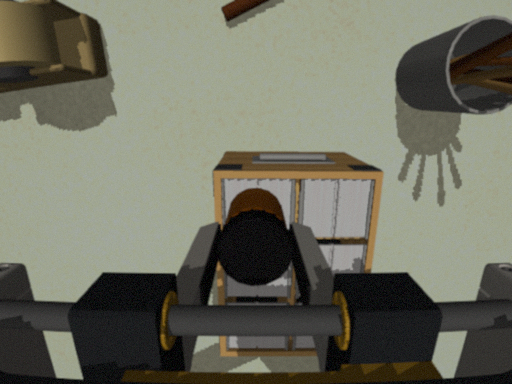

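The jar stands centred over the far-left (−x, +y) cell in all three views. Next: push it through the flaps.

Call:
{"fn": "send_rows", "kwargs": {
  "moves": "1 0 0.004 -0.001 0; 1 0 0.006 0 0; 1 0 0.006 0 0; 1 0 0.006 0 0; 1 0 0.006 0 0; 1 0 0.006 0 0; 1 0 0.006 0 0; 1 0 0.005 0 0; 1 0 0.003 0 0; 1 0 0 0 0"
}}

```text
time: 14.4
tool_pos: [0.5071, 0.2153, 0.1443]
ee_rot: [-1.573, 0.003, -0.255]
wrist_force: [-0.8, -0.0, -1.1]
width: 0.0433
```

```bash
python3 - <<'E'
from h import *
o=robot.get_obs();print(o['tool_pos'],o['ee_rot'],o['wrist_force'],o['width'],to(cell(-1,1,.140)))
E
```

```text
[0.50709426 0.21528917 0.14430604] [-1.57276272  0.00345202 -0.25505109] [-0.797522   -0.00729764 -1.14023617] 0.04327551800761841 [0.00153622 0.00430017 0.00030674]
```

Call:
{"fn": "send_rows", "kwargs": {
  "moves": "1 0.001 0.002 0 0; 1 0 0.001 0 0; 1 0 0 0 0; 1 0 0 0 0; -0.4 0 0 0 0; -0.4 0 0 0 0; -0.4 0 0 0 0; -0.4 0 0 0 0; -0.4 0 0 0 0; -0.4 0 0 0 0"
}}

```text
time: 15.23
tool_pos: [0.5093, 0.2153, 0.1436]
ee_rot: [-1.571, -0.0, -0.255]
wrist_force: [0.1, 0.0, 0.1]
width: 0.066
```

Call:
{"fn": "send_rows", "kwargs": {
  "moves": "-0.4 0 -0.005 0 0; -0.4 0 -0.01 0 0; -0.4 0 -0.015 0 0; -0.4 0 -0.015 0 0; -0.4 0 -0.01 0 0; -0.4 0 -0.005 0 0; 1 0 0 0 0; 1 0 0 0 0; 1 0 0 0 0; 1 0 0 0 0"
}}

```text
time: 16.07
tool_pos: [0.5087, 0.2151, 0.2022]
ee_rot: [-1.572, 0.002, -0.255]
wrist_force: [0.2, 0.2, -0.5]
width: 0.0427
```

```bash
python3 - <<'E'
from h import *
o=robot.get_obs();print(o['tool_pos'],o['ee_rot'],o['wrist_force'],o['width'],to(cell(-1,1,.170)))
p=snap('scene','s6.png');q=snap('side','d6.png');snap('wrist','w6.png')
b=cv2.imread('pics/s6.png')[110:230,240:360];c=cv2.imread('pics/d6.png')[170:290,170:290];cv2.imwrite('pics/c6.png',cv2.hconcat([cv2.resize(b,(390,390)),cv2.resize(c,(390,390))]))
E
```

```text
[0.50870841 0.21511458 0.20224575] [-1.57204206  0.00182825 -0.25509241] [ 0.15015246  0.19522189 -0.54293213] 0.042676091498270924 [-2.56607385e-05  3.22457470e-02  1.00139537e-04]
```

View pics/c6.png

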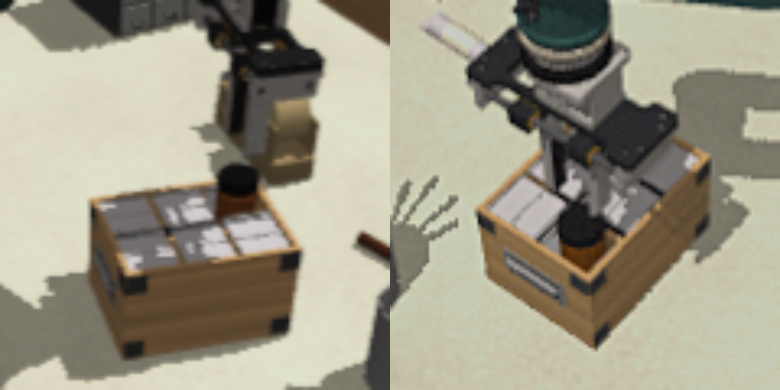

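View pics/w6.png

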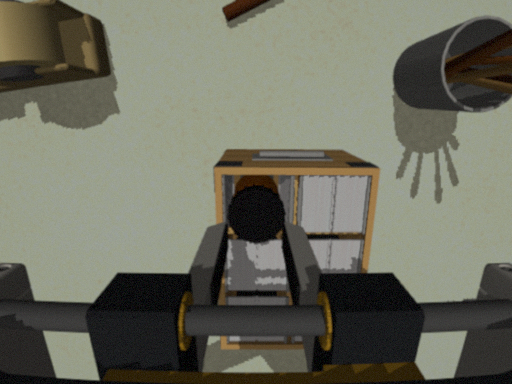

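The jar stands upright, clamped by the leaves and centred in the cell. Next: shut the fingers fully and press on the lid.

Call:
{"fn": "send_rows", "kwargs": {
  "moves": "1 0 0 0 0; 1 0 0 0 0; 1 0 0.005 0 0; 1 0 0.01 0 0; 1 0 0.01 0 0; 1 0 0.003 0 0; 1 0 0.003 0 0; 1 0 0.003 0 0; 1 0 0.003 0 0; 1 0 0.003 0 0"
}}

```text
time: 17.05
tool_pos: [0.5094, 0.2153, 0.1635]
ee_rot: [-1.571, -0.001, -0.255]
wrist_force: [-0.0, 0.0, -0.5]
width: 0.0004
```

Call:
{"fn": "send_rows", "kwargs": {
  "moves": "1 0 0.004 0 0; 1 0 0.004 0 0; 1 0 0.004 0 0; 1 0 0.004 0 0; 1 0 0.004 0 0; 1 0 0.004 0 0; 1 0 0.004 0 0; 1 0 0.004 0 0; 1 0 0 0 0; 1 0 0 0 0"
}}

```text
time: 17.88
tool_pos: [0.5089, 0.2152, 0.1309]
ee_rot: [-1.571, 0.001, -0.255]
wrist_force: [-0.2, -0.3, 0.0]
width: 0.0005
```

```bash
python3 - <<'E'
from h import *
o=robot.get_obs();print(o['tool_pos'],o['ee_rot'],o['wrist_force'],o['width'],to(cell(-1,1,.099)))
p=snap('scene','s7.png');q=snap('side','d7.png');
b=cv2.imread('pics/s7.png')[110:230,240:360];c=cv2.imread('pics/d7.png')[170:290,170:290];cv2.imwrite('pics/c7.png',cv2.hconcat([cv2.resize(b,(390,390)),cv2.resize(c,(390,390))]))
E
```

```text
[0.5089318  0.21520456 0.1309481 ] [-1.57136750e+00  8.46302495e-04 -2.55063776e-01] [-0.20163076 -0.26357984  0.00235682] 0.0004552118920515957 [-2.51031716e-04  3.19483689e-02 -6.52056368e-05]
```

View pics/c7.png

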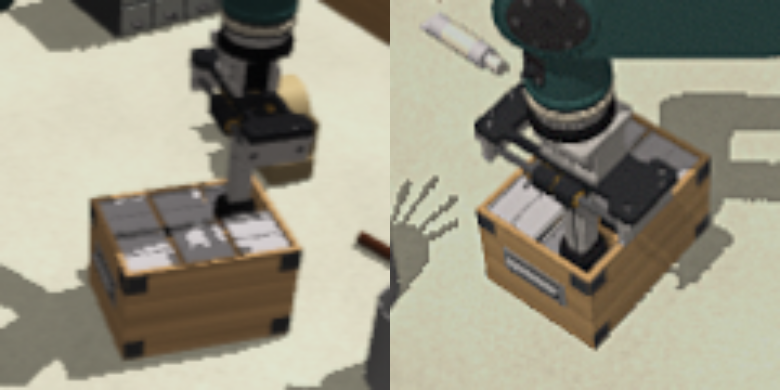

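The jar's lid is now down near the flaps, still upright and with the fingertips on it. I'll keep pressing.

Call:
{"fn": "send_rows", "kwargs": {
  "moves": "1 0 0.004 0 0; 1 0 0.004 0 0; 1 0 0.004 0 0; 1 0 0.004 0 0; 1 0 0.004 0 0; 1 0 0.004 0 0; 1 0 0.003 0 0; 1 0 0.002 0 0; 1 0 0 0 0; 1 0 0 0 0"
}}

```text
time: 18.82
tool_pos: [0.509, 0.2153, 0.1022]
ee_rot: [-1.571, 0.001, -0.255]
wrist_force: [-1.1, 0.4, 0.4]
width: 0.0005
```

Call:
{"fn": "send_rows", "kwargs": {
  "moves": "1 0 0.001 0 0; 1 0 0.001 0 0; 1 0 0.001 0 0; 1 0 0.001 0 0; 1 0 0.001 0 0; 1 0 0 0 0; 1 0 0 0 0; 1 0 0 0 0; 1 0 0 0 0; 1 0 0 0 0"
}}

```text
time: 19.65
tool_pos: [0.5097, 0.2154, 0.0993]
ee_rot: [-1.57, -0.002, -0.255]
wrist_force: [-2.8, -0.7, 7.9]
width: 0.0005
```

There is firm contact (7.9 N) with the tip at 80 mm, which is exactly lid height for a jar on the floor. Next: withdraw.

Call:
{"fn": "send_rows", "kwargs": {
  "moves": "1 0 -0.005 0 0; 1 0 -0.01 0 0; 1 0 -0.015 0 0; 1 0 -0.02 0 0; 1 0 -0.03 0 0; 1 0 -0.03 0 0; 1 0 -0.03 -0.01 0; 1 0 -0.03 -0.03 0; 1 0 -0.01 -0.04 0; 1 0 0 -0.03 0"
}}

```text
time: 20.48
tool_pos: [0.4826, 0.1079, 0.282]
ee_rot: [-1.569, -0.009, -0.255]
wrist_force: [0.4, 0.3, -0.2]
width: 0.0005
```

Call:
{"fn": "send_rows", "kwargs": {
  "moves": "1 0 0 -0.03 0; 1 0 0 -0.03 0; 1 0 0 -0.03 0; 1 0 0 -0.03 0; 1 0 0 -0.02 0; 1 0 0 -0.01 0; 1 0 0 0 0; 1 0 0 0 0; 1 0 0 0 0; 1 0 0 0 0"
}}

```text
time: 21.32
tool_pos: [0.4441, -0.0347, 0.2769]
ee_rot: [-1.57, 0.0, -0.253]
wrist_force: [-0.7, 0.5, -0.4]
width: 0.0007
```

```bash
python3 - <<'E'
from h import *
o=robot.get_obs();print(o['time'],o['tool_pos'],o['wrist_force'])
p=snap('scene','s8.png');q=snap('side','d8.png');snap('wrist','w8.png')
b=cv2.imread('pics/s8.png')[110:230,240:360];c=cv2.imread('pics/d8.png')[170:290,170:290];cv2.imwrite('pics/c8.png',cv2.hconcat([cv2.resize(b,(390,390)),cv2.resize(c,(390,390))]))
for n in ('stock_jar','tumbler','oil_bottle','brush_pot','tape_dispenser','paint_tube','palette_knife'):
  for d in (p,q):
    for r in imaging.landmark_of(d,n)[:1]: print(n,round(r['conf'],2),onz(d,r['centre'],0)[:2])
E
```

```text
21.3167 [ 0.44406282 -0.03473288  0.27693203] [-0.70252407  0.45967684 -0.38465801]
stock_jar 0.72 [ 0.71458228 -0.29253344]
stock_jar 0.69 [ 0.71128265 -0.26707735]
tumbler 0.62 [ 0.35198497 -0.14539889]
tumbler 0.81 [ 0.3543953  -0.14645674]
oil_bottle 0.64 [ 0.44225025 -0.45717362]
oil_bottle 0.9 [ 0.43359232 -0.45297247]
brush_pot 0.93 [0.73986574 0.28765689]
brush_pot 0.94 [0.73304837 0.27254307]
tape_dispenser 0.61 [0.29307054 0.42016157]
tape_dispenser 0.95 [0.29058966 0.4195061 ]
paint_tube 0.9 [ 0.78280392 -0.06351895]
paint_tube 0.52 [ 0.79741704 -0.06204578]
palette_knife 0.45 [0.63424972 0.42168038]
palette_knife 0.71 [0.62549518 0.4232917 ]
```

View pics/c8.png

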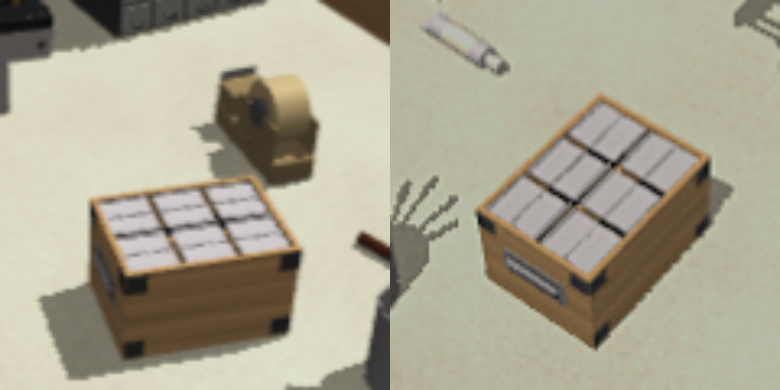

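View pics/s8.png

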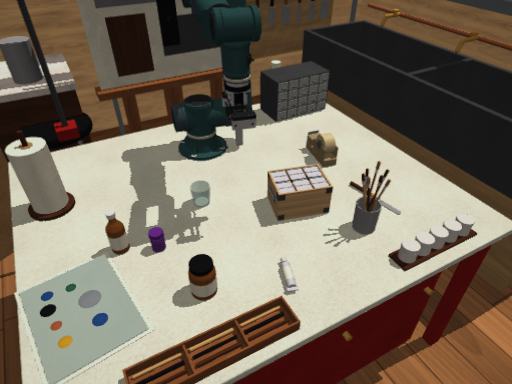

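View pics/w8.png

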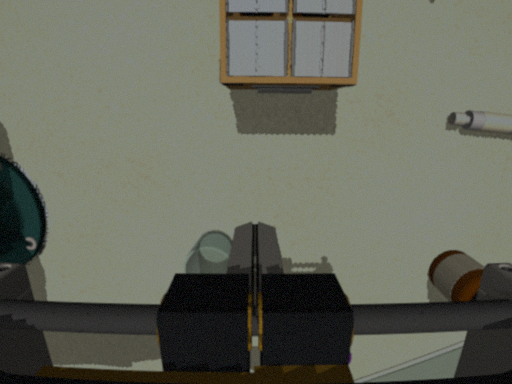

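All six flap pairs are shut, the jar is gone from the table at (185,234), and everything else is where it was, including the purple jar at (157,240).

```bash
python3 -c "
from h import *
print(order.close_job())"
```

```text
the job is handed in; nothing more can be done
None
```

The small amber jar is put away in the crate's −x/+y cell, and I handed the job in shortly after 21 s on the robot's clock.

- **Finding the cell:** it was the first cell I probed. The shut fingers went down to 60 mm above the table with only about 1 N, so I did not feel through the other five.
- **Placing the jar:** I gripped it near its top and pushed it through the flaps until the leaves clamped it. I then let go and pressed the lid down with shut fingers. The press ended on firm contact (7.9 N) with the fingertips at 80 mm, the lid height of a jar standing on the floor.
- **Last checks:** after I withdrew, all six flap pairs were shut and level. The bystanders and the purple look-alike look unmoved in the pictures. The networks put most bystanders within about 10 mm of their first positions, with a few up to 15 mm off. I put that down to detection noise, as the scene picture shows no change. The robot was touching nothing when I handed in.

No check failed. I could not see the jar under the shut flaps, so its standing upright on the floor rests on the contact height and on seeing it upright part-way down.

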